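# Take the combination padlock off the radio case and show it open

### The arm

A 6-joint arm with a two-finger parallel gripper is mounted at the origin on the work surface. World frame = base frame: x ahead of the robot, y to its left, z up, the work surface at z = 0. Lengths are in mm, angles in rad, forces in N, time in s.
With the tool pointing down it reaches from about 350 to 875 mm from the base axis. Payload 4.2 kg.
Tool frame: the origin (TCP) lies at the very end of the fingers, on their centre line; the grasp point (between the pads) lies 19 mm behind it; z points along the fingers, y is the line along which they close (so a half turn about z gives the same grasp; the last joint's range is limited). The gripper opens to 85 mm and grips with 20 to 120 N. Pads are 22 mm wide; open, the fingers measure 114 mm over their backs; the gripper's body (76 mm by 85 mm) begins 54 mm behind the grasp point. The pads swing forward as they close: fully open they stand 13 mm farther back than shut.
Start: joints at [-1.051, 0.385, 0.008, 0, -1.194, -0.259], TCP at [161.175, -603.839, 231.312] pointing down, gripper open.
Joint ranges: [-3.14, 3.14], [-1.21, 2.06], [-1.07, 1.41], [-3.16, 2.05], [-2.99, -0.16], [-3.1, 3.1]. Speed limits (rad/s): [2.79, 2.79, 3.14, 3.14, 3.14, 3.14].

### API

Orientations are given as a unit quaternion [x, y, z, w].
In Python, from bench import arm gives the robot as it stands. The module is installed in compiled form; this text tells all that it offers.
- The arm moves only by the tool drive_tool, never from a script. Its argument "targets" is a list of rows, each a list of 5 numbers: the closure, from -1 (fully open) to 1 (shut), then the shift along the tool's x, y, z in mm, then the turn about the tool's z in degrees. In form: [[grip, tx, ty, tz, roll], ...]. A call has 1 to 12 rows; each row is the pose to reach, as a shift and turn from the pose commanded when the call began, along the tool's axes at that moment; what a row does not reach only later rows make up. A row lasts 1/10 s, in which the tool goes at most 50 mm and 8.59 degrees, less where a joint would pass 70% of its speed; a pose out of reach is approached as far as the arm can. A call with a gripper value outside its range is refused whole. The fingers move at their own pace and stop on an object; the grip force is fixed at half the most. Time passes only in rows, so rows that repeat a pose let the fingers close. It gives the time, the measured TCP pose, the force, the opening and the grip force at its end, in the units of the state.
- arm.read_state(): the state, without advancing time (a new reading comes with each control period).
- arm.get_image(name): name is "side" or "top"; returns the picture (420x560x3 uint8, blue, green, red); there is no depth.
- arm.camera_params(name): a dict with "fov_y" (degrees; the focal length in pixels is half the picture's height over the tangent of half this angle, whatever the lens; pixels are square), "cx", "cy" (the principal point, pixels), "rvec" (rotation vector, rad) and "tvec" (3), from world to camera coordinates, as OpenCV has them. Camera axes: x right, y down, z forward; pixel columns grow to the right and rows downward; lengths in mm; the calibration is good to about 2 mm. A picture is of the moment at which its call begins. camera_params takes no time and is no camera call.
- arm.job_done(): hands the job in; it is judged then, once.
The state is a dict: "clock": time; "joints": joint angles; "joint_vel": joint speeds; "joint_efforts": joint torques, N m; "position": TCP position; "ee_rot": TCP orientation; "contact_force": force on the tool from outside, world axes, zero at the start; "wrist_torque": the same for the moment, N m; "gripper_width": finger opening in mm; "grasp_force": force on a finger pad.
Only numpy, scipy, OpenCV 4.12 (cv2) and the standard library are available. Lean on these libraries where they do the work, as an engineer would, in place of code of your own. Each camera call takes 0.05 s, during which the arm holds its last target. There are 200 camera calls.

### The job

Open the dial padlock on the grey steel radio case: turn its dial clockwise, feeling the clicks, until the pointer clicks into line with the white mark beside the shackle, then draw the lock body back so that the shackle pulls fully open. Lift the open lock off the hooked staple and present it over the gridded mat, dial up and about level, roughly 15 cm above the mat; finish while holding it there still, do not put it down. Leave all the other things where they are.

Things in the scene. Friction and masses are not known exactly. Their poses are not given: they have to be found in the camera images.
- case: Fixed grey steel equipment case, 260 (its x) x 240 (its y) x 90 mm high; origin at the centre of its underside. The lock lies on its top, with the same yaw.
- hasp_plate (a point): Point on the case where the lock's origin starts: top face of a fixed 3 mm steel plate, 93 mm above the table (case x -50 mm). Two fixed guide cheeks, 14 mm high, 6 mm thick, stand 1.5 mm beside the lock body and keep it from turning. Axes as the case's.
- staple (a point): Foot of the fixed hooked staple on the plate (case x -7 mm). Its post, 18 (x) x 10 (y) mm, stands inside the shackle's bow. Its lip, 10 mm wide, reaches from the post 12 mm towards the lock: x -21 to +9 mm here, underside 18.5 mm and top 25 mm above the plate. Axes as the case's.
- lock: Loose brass padlock lying flat, 0.3 to 0.5 kg in all. Origin: centre of the underside; x points to the shackle bow, z up. Body x -32 to 20 mm, 54 mm wide, 24 mm thick, dial on top. To open, dial at its notch: pull it along its own -x; the post holds the bow (2 mm play) and the body slides 24 mm off the shackle. Ease it forwards 2 to 4 mm, then lift straight up. It may be pulled and lifted by the dial's bar.
- shoulder (a point): End of the lock body's lower shoulder (lock x 20 to 32 mm, 16 mm thick); the point is the middle of its upper edge. Shut, the shoulder lies 10 mm under the staple's lip, so the shut lock cannot be lifted off.
- index (a point): White index mark on the lock's top face, ahead of the dial on its centre line (lock x 17 mm, 24 mm up): the pointer's place when the dial is at the open notch.
- dial_grip (a point): Middle of the dial's grip bar, on the dial's axis: lock x -6 mm, 39 mm above the lock's underside. Dial: bare metal disc 40 mm across, 24 to 28 mm above the lock's underside; on it a black bar 38 mm long, 12 wide, 22 high (28 to 50 mm above the lock's underside). x runs along the bar to its pointer end (the half with a white line on top), z up.
- dial (a joint): Dial angle, rad, counterclockwise from above; 0 = open notch, pointer at the index mark. Starts 0.65 to 1.45 (turn it clockwise); stops at -0.3 and 1.6. Spring detents click every 20 degrees (0.35 rad), about 0.07 N m to pass; 0 is one of them. The shackle comes free only within about 0.12 rad of 0.
- shackle (a joint): How far the shackle has come out of the lock body, m: 0 shut, 0.024 fully open. It slides stiffly (about 3 N) and stays where it is left.
- shackle_bow (a point): Middle of the shackle's bow (8 mm round steel), 58 mm ahead of the lock's origin when shut, 8 mm above the lock's underside. The shackle is 42 mm wide over its legs.
- mat: Fixed flat grey mat with a white grid, 200 (its x) x 240 (its y) x 3 mm, on the table; origin at the centre of its underside.
- key_lock: bystander: a small brass key padlock without a dial, body 36 x 40 x 16 mm, lying on the mat; origin at its underside
- driver: bystander: a screwdriver 150 mm long lying on the mat; origin at its underside
- tape: bystander: a roll of paper tape, 56 mm across, 18 mm high, on the rear of the case; origin at its underside
- tin: bystander: a small aluminium tin, 40 mm across, 32 mm high, on the rear of the case; origin at its underside
- mug: bystander: a white mug, 80 mm across, 90 mm high, on the table; origin at its underside
- bottle: bystander: a green glass bottle, 60 mm across, 170 mm high, on the table; origin at its underside
- handheld: bystander: a black handheld radio lying on the table, 110 x 56 x 34 mm with an 80 mm aerial; origin at its underside
Mind the look-alikes: they are no part of the job. There is more than one size of the lock; the job needs the largest.

How it is judged:
By the outcome, as a careful person would: the job done as asked, in the order asked, and still so for the second after the job is handed in, while the arm keeps its last pose, push and grip.
It also fails if it takes over 48 s, if anything falls off the work surface, if the arm or the gripper's body presses on something with over 40 N, if the wrist force passes 120 N, or if a joint passes its speed limit or range.

## Working session

There is one attempt and no reset: what is moved stays moved. The work goes in short steps, Python scripts to look and compute and a tool call to move; the robot and the scene stay as the last step left them, time stands still between calls to the robot, and variables do not carry over. Pictures are saved under pics/ and viewed, at most 10 in all, crops included, and the job is handed in when it is done.

Besides the shell and the picture viewer there is one more tool, called after ">>>" in YAML: its name, and indented under it one key for each argument. drive_tool: Moves the arm, as the interface text tells. Its arguments: {"type":"object","properties":{"targets":{"type":"array","items":{"type":"array","items":{"type":"number"}}}},"required":["targets"]}

```bash
mkdir -p pics; cat > h.py <<'E'
from bench import arm
import cv2, numpy as np
def K(n):
    p=arm.camera_params(n); f=210/np.tan(np.radians(p["fov_y"])/2)
    return np.array([[f,0,p["cx"]],[0,f,p["cy"]],[0,0,1]]),np.array(p["rvec"],float),np.array(p["tvec"],float).ravel()
def px2w(n,uv,z):
    k,r,t=K(n);R=cv2.Rodrigues(r)[0];d=R.T@np.linalg.inv(k)@np.array([uv[0],uv[1],1.]);c=-R.T@t
    return c+d*(z-c[2])/d[2]
def w2px(n,X):
    k,r,t=K(n);return cv2.projectPoints(np.array(X,float).reshape(-1,1,3),r,t,k,None)[0].reshape(-1,2)
E
python3 - <<'E'
from h import *
for n in("top","side"):
    cv2.imwrite(f"pics/{n}0.png",cv2.resize(arm.get_image(n),(800,600),interpolation=2));p=arm.camera_params(n);print(p)
    R=cv2.Rodrigues(np.array(p["rvec"],float))[0];print(-R.T@np.array(p["tvec"]).ravel())
print(arm.read_state())
E
```

```text
{'fov_y': 48.77599219341595, 'cx': 271.95784416863376, 'cy': 213.0416447210653, 'rvec': array([ 2.16587158, -2.16087702,  0.07212972]), 'tvec': array([  15.50948772,  477.46411094, 1291.58497024])}
[ 358.39363802  -15.20340445 1329.55899212]
{'fov_y': 54.07776490534038, 'cx': 283.90717134800394, 'cy': 200.97888711752614, 'rvec': array([ 2.22464997, -0.08564698,  0.02691628]), 'tvec': array([-497.29019268,  111.12318285, 1308.15128752])}
[  436.47616665 -1003.12183424   879.85273209]
{'clock': 0.1, 'joints': array([-1.05139012e+00,  3.85500212e-01,  6.78490373e-03, -4.48739883e-04,
       -1.19401411e+00, -2.58587178e-01]), 'joint_vel': array([ 8.26277012e-04, -3.10114512e-03,  1.99367481e-03,  2.94752656e-04,
       -5.24608382e-04,  4.00961613e-06]), 'joint_efforts': array([-5.67058887e-04, -3.93318486e+01,  1.88928330e+01,  4.19794589e+00,
       -2.62149784e-03, -5.56268333e-06]), 'position': array([ 161.05085463, -603.35927987,  230.32530478]), 'ee_rot': array([-1.29958078e-01,  9.91518996e-01,  9.73431607e-04, -1.73602502e-04]), 'contact_force': array([-0.04687743,  0.34754029, -0.36586028]), 'wrist_torque': array([0.00092505, 0.00268486, 0.00191138]), 'grasp_force': 0.0, 'gripper_width': 85.46384402619715}
```

View pics/top0.png

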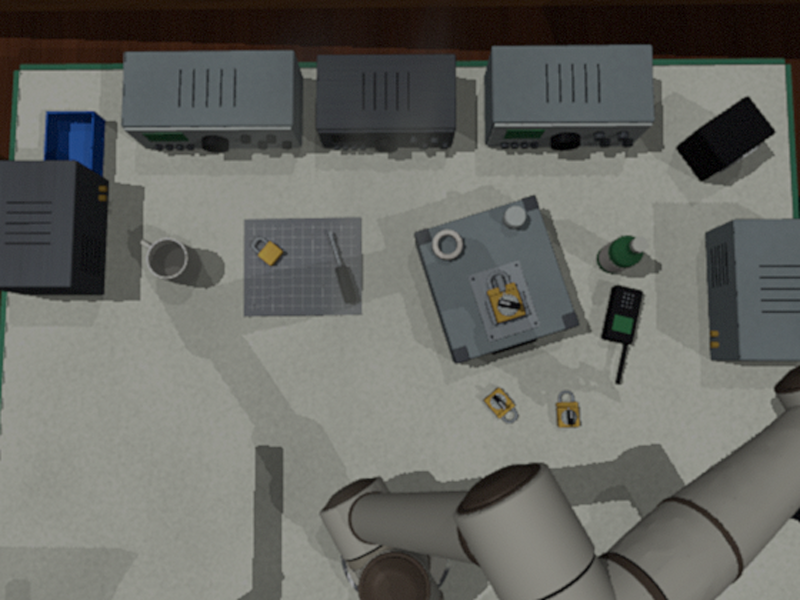

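View pics/side0.png

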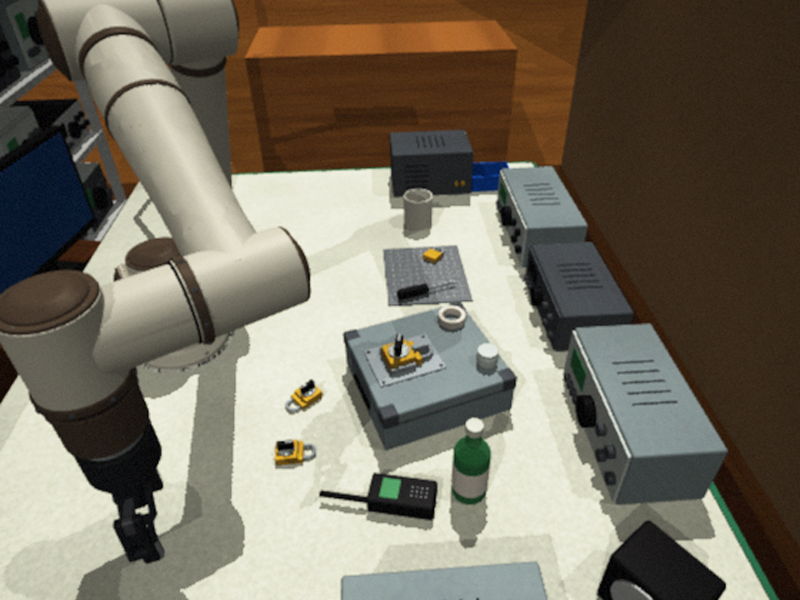

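The top picture shows the case around (497,280) and the dial lock at (507,303). The mat is at (303,267) and the arm is clear of them all. Next I'll crop close up to get the dial angle.

```bash
python3 - <<'E'
from h import *
a=arm.get_image("top");b=arm.get_image("side")
A=a[130:260,285:410]; B=b[215:280,235:325]
A=cv2.resize(a[180:245,325:385],(400,433),interpolation=3)   # x6.667
B=cv2.resize(b[225:275,245:315],(400,286),interpolation=3)   # x5.71
C=np.zeros((433,800,3),np.uint8);C[:,:400]=A;C[:286,400:]=B
cv2.imwrite("pics/crop.png",C)
s=.7
# case top corners from 800x600 picture: z=90
for uv in[(416,232),(535,197),(579,322),(458,362)]:print("case",px2w("top",np.array(uv)*s,90).round(1))
for uv in[(245,219),(361,218),(361,315),(245,316)]:print("mat",px2w("top",np.array(uv)*s,3).round(1))
E
```

```text
case [609.2 -36.8  90. ]
case [ 676.3 -262.7   90. ]
case [ 438.6 -340.3   90. ]
case [ 363.6 -114.8   90. ]
mat [654.3 311.7   3. ]
mat [655.9  73.8   3. ]
mat [457.5  72.4   3. ]
mat [455.1 307.1   3. ]
```

View pics/crop.png

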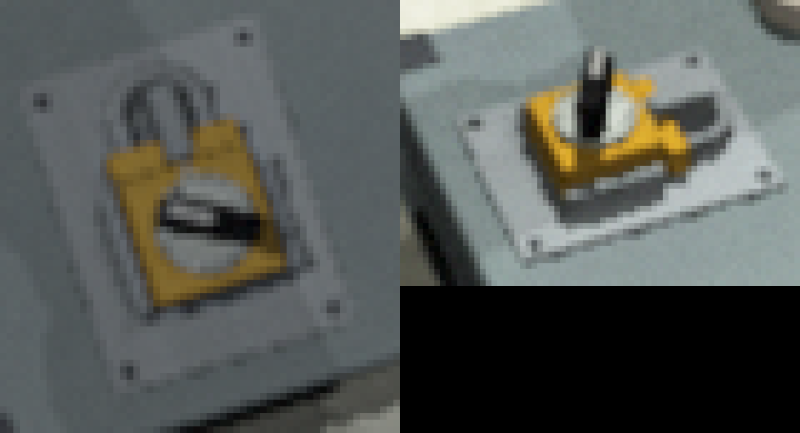

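```bash
python3 - <<'E'
from h import *
f=lambda u,v:np.array([325+(u+.5)/6.667-.5,180+(v+.5)/6.667-.5])
g=lambda u,v:np.array([245+(u-400+.5)/5.714-.5,225+(v+.5)/5.714-.5])
W=lambda u,v,z:px2w("top",f(u,v),z)
e1=W(161,213,143);e2=W(256,226,143);print("bar",e1,e2,np.linalg.norm(e1-e2),(e1+e2)/2,np.arctan2(*(e1-e2)[1::-1]))
s=[W(*p,93) for p in[(43,103),(243,37),(334,309),(128,372)]]
print("screws",np.array(s).round(1),np.mean(s,0));d=s[0]-s[3]+s[1]-s[2];e=s[0]-s[1]+s[3]-s[2];print(np.arctan2(d[1],d[0]),np.arctan2(-e[0],e[1]))
disc=W(207,222,121);print("disc c",disc)
print("side bar top mid",px2w("side",g(597,60),143))
st=arm.read_state()
from scipy.spatial.transform import Rotation as R
print(R.from_quat(st["ee_rot"]).as_matrix().round(3))
E
```

```text
bar [ 470.54906499 -183.16963053  143.        ] [ 465.57504211 -219.46419997  143.        ] 36.63381871733504 [ 468.06205355 -201.31691525  143.        ] 1.4345988400955734
screws [[ 519.7 -143.5   93. ]
 [ 546.5 -224.    93. ]
 [ 436.9 -258.6   93. ]
 [ 411.5 -176.4   93. ]] [ 478.64337698 -200.59738155   93.        ]
0.30087194811371415 0.31004768933798404
disc c [ 469.11065078 -204.18056092  121.        ]
side bar top mid [ 473.438218   -193.45224822  143.        ]
[[-0.966 -0.258 -0.   ]
 [-0.258  0.966  0.001]
 [ 0.     0.001 -1.   ]]
```

The lock yaw is about 0.30 and the dial centre about (468,-203). The pointer is at about 1.4 in the world frame, so the dial is near detent 3 (1.05). I'll move above it.

>>> drive_tool:
  targets:
    - [-1,-20,15,0,-3]
    - [-1,-60,46,0,-10]
    - [-1,-100,77,5,-18]
    - [-1,-140,108,10,-26]
    - [-1,-180,138,15,-34]
    - [-1,-220,169,18,-42]
    - [-1,-260,200,22,-50]
    - [-1,-300,231,26,-58]
    - [-1,-340,261,30,-63]
    - [-1,-375,288,31,-63]
    - [-1,-395,303,31,-63]
    - [-1,-400,308,31,-63]

```text
clock: 1.4
position: [469.7, -201.0, 200.1]
ee_rot: [-0.63, 0.776, 0.0, 0.0]
contact_force: [-0.9, -0.5, -0.2]
gripper_width: 85.0
grasp_force: 0.0
```

```bash
python3 - <<'E'
from h import *
a=arm.get_image("top");b=arm.get_image("side")
cv2.imwrite("pics/c2.png",np.hstack([cv2.resize(a[170:260,310:400],(400,400),interpolation=3),cv2.resize(b[180:280,230:330],(400,400),interpolation=3)]))
s=arm.read_state();print(s["clock"],s["position"],s["ee_rot"],s["contact_force"],s["joints"])
from scipy.spatial.transform import Rotation as R
print(R.from_quat(s["ee_rot"]).as_matrix().round(3))
E
```

```text
1.5 [ 468.37832365 -202.41253336  200.08726687] [-6.29598086e-01  7.76920937e-01  2.55697198e-04 -2.02630340e-04] [ 0.68035669  0.02764332 -0.58908071] [-8.94250737e-02  2.16910780e-01 -3.16466744e-01 -9.83500729e-05
 -1.03806578e+00 -1.19249614e-01]
[[-0.207 -0.978 -0.001]
 [-0.978  0.207  0.   ]
 [-0.     0.001 -1.   ]]
```

View pics/c2.png

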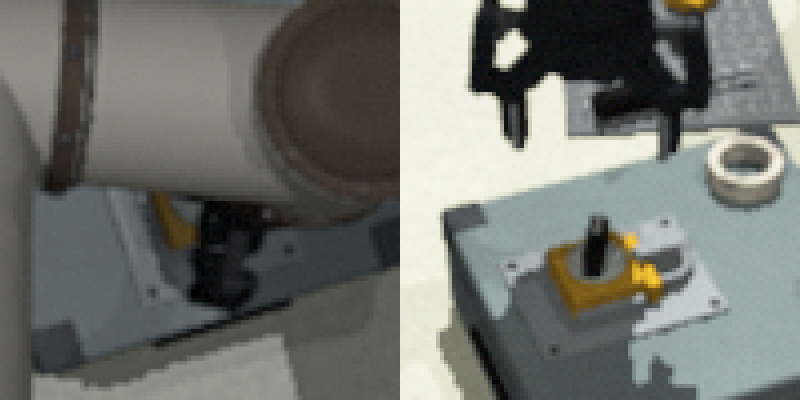

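The side view shows the fingers at (517,145) and (668,155) straddling the bar at (597,215), with the lock undisturbed. I'll check the dial centre against the side view by projection.

```bash
python3 - <<'E'
from h import *
im=arm.get_image("side");k=10
def box(c,ang,x0,x1,y0,y1,z):
    R=np.array([[np.cos(ang),-np.sin(ang)],[np.sin(ang),np.cos(ang)]])
    return [np.r_[R@p+c,z] for p in[(x0,y0),(x1,y0),(x1,y1),(x0,y1)]]
C=cv2.resize(im[215:265,250:315],(650,500),interpolation=3)
def dr(P,col):
    q=(w2px("side",P)-[250,215]+.5)*k-.5
    cv2.polylines(C,[q.round().astype(int).reshape(-1,1,2)],True,col,1)
c=np.array([468,-203])
dr(box(c,1.37,-19,19,-6,6,143),(0,0,255))
dr(box(c,1.37,-19,19,-6,6,121),(255,0,255))
dr(box(c,.305,-26,26,-27,27,117),(0,255,0))
dr([np.r_[c+20*np.array([np.cos(t),np.sin(t)]),121] for t in np.linspace(0,6.28,40)],(255,255,0))
cv2.imwrite("pics/ov.png",C)
E
```

```text
(no output)
```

View pics/ov.png

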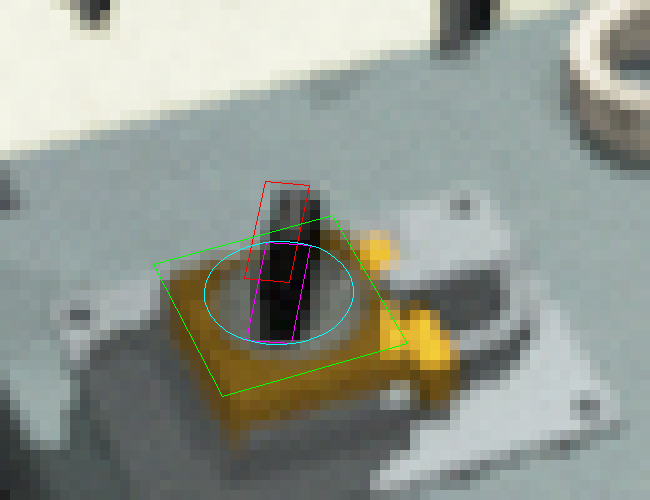

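>>> drive_tool:
  targets:
    - [-1,1,-1,12,0]
    - [-0.5,1,-1,30,0]
    - [-0.3,1,-1,48,0]
    - [-0.3,1,-1,62,0]
    - [-0.3,1,-1,72,0]
    - [-0.3,1,-1,75,0]
    - [-0.3,1,-1,75,0]
    - [1,1,-1,75,0]
    - [1,1,-1,75,0]
    - [1,1,-1,75,0]
    - [1,1,-1,75,0]
    - [1,1,-1,75,0]

```text
clock: 2.75
position: [469.6, -204.4, 126.1]
ee_rot: [-0.629, 0.777, -0.001, 0.0]
contact_force: [0.0, -0.2, 3.8]
gripper_width: 10.4
grasp_force: 60.7
```

>>> drive_tool:
  targets:
    - [1,0,0,0,3]
    - [1,0,0,0,8]
    - [1,0,0,0,13]
    - [1,0,0,0,18]
    - [1,0,0,0,23]
    - [1,0,0,0,28]
    - [1,0,0,0,33]
    - [1,0,0,0,38]
    - [1,0,0,0,43]
    - [1,0,0,0,48]
    - [1,0,0,0,52]
    - [1,0,0,0,52]

```text
clock: 3.95
position: [470.2, -205.1, 126.2]
ee_rot: [-0.225, 0.974, -0.001, 0.001]
contact_force: [1.6, -4.7, 2.4]
gripper_width: 10.4
grasp_force: 60.6
```

```bash
cat >> h.py <<'E'
from scipy.spatial.transform import Rotation as Ro
def st():
    s=arm.read_state();X=Ro.from_quat(s["ee_rot"]).as_matrix()[:,0]
    print(round(s["clock"],2),s["position"].round(1),"toolx deg",round(np.degrees(np.arctan2(X[1],X[0]))%360,2),"F",s["contact_force"].round(1),"T",s["wrist_torque"].round(3),"w",round(s["gripper_width"],1),round(s["grasp_force"],1))
E
python3 -c "from h import *;st()"
```

```text
3.95 [ 470.2 -205.1  126.2] toolx deg 205.99 F [ 1.6 -4.7  2.4] T [-1.221 -0.461  0.068] w 10.4 60.6
```

>>> drive_tool:
  targets:
    - [1,0,0,0,2]
    - [1,0,0,0,4]
    - [1,0,0,0,4]

```text
clock: 4.25
position: [470.3, -204.7, 126.1]
ee_rot: [-0.191, 0.982, -0.001, 0.001]
contact_force: [2.1, -2.6, 4.4]
gripper_width: 10.2
grasp_force: 60.8
```

```bash
python3 -c "from h import *;st()"
```

```text
4.25 [ 470.3 -204.7  126.1] toolx deg 202.03 F [ 2.1 -2.6  4.4] T [-0.416 -0.474 -0.073] w 10.2 60.8
```

>>> drive_tool:
  targets:
    - [1,0,0,0,2]
    - [1,0,0,0,3]
    - [1,0,0,0,3]

```text
clock: 4.55
position: [470.2, -204.6, 126.1]
ee_rot: [-0.165, 0.986, -0.001, 0.001]
contact_force: [3.1, -3.2, 5.0]
gripper_width: 10.6
grasp_force: 60.9
```

```bash
python3 -c "from h import *;st()"
```

```text
4.55 [ 470.2 -204.6  126.1] toolx deg 199.02 F [ 3.1 -3.2  5. ] T [-0.744 -0.724 -0.09 ] w 10.6 60.9
```

>>> drive_tool:
  targets:
    - [1,0,0,0,2]
    - [1,0,0,0,2]

```text
clock: 4.75
position: [470.3, -204.6, 126.1]
ee_rot: [-0.148, 0.989, -0.001, 0.001]
contact_force: [3.2, -3.7, 4.6]
gripper_width: 10.4
grasp_force: 60.9
```

```bash
python3 -c "from h import *;st()"
```

```text
4.75 [ 470.3 -204.6  126.1] toolx deg 197.03 F [ 3.2 -3.7  4.6] T [-0.877 -0.811 -0.006] w 10.4 60.9
```

>>> drive_tool:
  targets:
    - [1,0,0,0,2]
    - [1,0,0,0,2]

```text
clock: 4.95
position: [470.2, -204.7, 126.1]
ee_rot: [-0.131, 0.991, -0.001, 0.001]
contact_force: [2.8, -3.7, 4.6]
gripper_width: 10.4
grasp_force: 60.9
```

```bash
python3 -c "from h import *;st();cv2.imwrite('pics/n.png',cv2.resize(arm.get_image('side')[180:280,240:340],(600,600),interpolation=3))"
```

```text
4.95 [ 470.2 -204.7  126.1] toolx deg 195.04 F [ 2.8 -3.7  4.6] T [-0.923 -0.847  0.026] w 10.4 60.9
```

View pics/n.png

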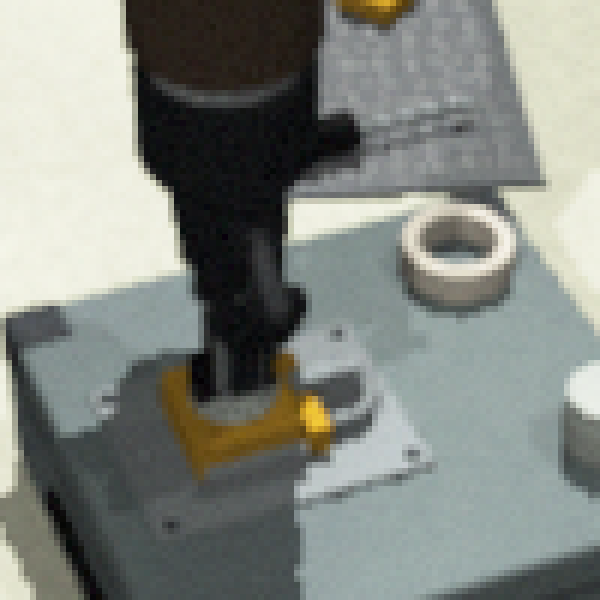

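The side view shows the lock shut, with the pads on the dial bar at (235,380). The torque crosses zero near 196.7°, which matches the case yaw, so I'll settle there and then pull.

>>> drive_tool:
  targets:
    - [1,0,0,0,-1.7]
    - [1,0,0,0,-1.7]

```text
clock: 5.2
position: [470.2, -204.6, 126.1]
ee_rot: [-0.146, 0.989, -0.001, 0.001]
contact_force: [3.2, -3.8, 5.3]
gripper_width: 10.6
grasp_force: 61.0
```

>>> drive_tool:
  targets:
    - [1,2,0,0,0]
    - [1,4,0,0,0]
    - [1,6,0,0,0]
    - [1,6,0,0,0]

```text
clock: 5.6
position: [466.3, -205.7, 126.2]
ee_rot: [-0.146, 0.989, -0.001, 0.004]
contact_force: [6.4, 0.1, 2.8]
gripper_width: 10.3
grasp_force: 60.6
```

```bash
python3 -c "from h import *;st()"
```

```text
5.6 [ 466.3 -205.7  126.2] toolx deg 196.75 F [6.4 0.1 2.8] T [-0.052 -1.986  0.013] w 10.3 60.6
```

>>> drive_tool:
  targets:
    - [1,3,0,0,0]
    - [1,6,0,0,0]
    - [1,9,0,0,0]
    - [1,12,0,0,0]
    - [1,15,0,0,0]
    - [1,17,0,0,0]
    - [1,17,0,0,0]

```text
clock: 6.3
position: [449.9, -210.5, 126.2]
ee_rot: [-0.146, 0.989, -0.001, 0.003]
contact_force: [6.9, 1.3, 2.8]
gripper_width: 10.2
grasp_force: 60.7
```

```bash
python3 -c "from h import *;st()"
```

```text
6.3 [ 449.9 -210.5  126.2] toolx deg 196.75 F [6.9 1.3 2.8] T [ 0.189 -1.796  0.003] w 10.2 60.7
```

>>> drive_tool:
  targets:
    - [1,2,0,0,0]
    - [1,4,0,0,0]
    - [1,6,0,0,0]
    - [1,7,0,0,0]
    - [1,7,0,0,0]

```text
clock: 6.8
position: [445.3, -211.9, 126.3]
ee_rot: [-0.146, 0.989, -0.001, 0.006]
contact_force: [11.0, 4.3, 1.3]
gripper_width: 10.6
grasp_force: 60.2
```

```bash
python3 -c "from h import *;st()"
```

```text
6.8 [ 445.3 -211.9  126.3] toolx deg 196.76 F [11.   4.3  1.3] T [ 1.06  -3.07  -0.011] w 10.6 60.2
```

>>> drive_tool:
  targets:
    - [1,1.5,0,0,0]
    - [1,3,0,0,0]
    - [1,3,0,0,0]

```text
clock: 7.1
position: [445.0, -212.2, 126.4]
ee_rot: [-0.146, 0.989, -0.001, 0.009]
contact_force: [16.4, 6.0, -3.4]
gripper_width: 10.6
grasp_force: 59.7
```

```bash
python3 -c "from h import *;st()"
```

```text
7.1 [ 445.  -212.2  126.4] toolx deg 196.77 F [16.4  6.  -3.4] T [ 2.035 -4.43   0.015] w 10.6 59.7
```

>>> drive_tool:
  targets:
    - [1,-2,0,0,0]
    - [1,-4,0,0,0]
    - [1,-6,0,0,0]
    - [1,-8,0,0,0]
    - [1,-8,0,0,0]
    - [1,-8,0,0,0]

```text
clock: 7.7
position: [445.6, -211.7, 126.1]
ee_rot: [-0.146, 0.989, -0.0, 0.001]
contact_force: [2.0, -2.4, 6.6]
gripper_width: 10.5
grasp_force: 61.2
```

```bash
python3 -c "from h import *;st()"
```

```text
7.7 [ 445.6 -211.7  126.1] toolx deg 196.75 F [ 2.  -2.4  6.6] T [-0.641 -0.557  0.066] w 10.5 61.2
```

Unloaded. Now I'll ease forward about 3 mm more and lift gently.

>>> drive_tool:
  targets:
    - [1,-1.5,0,0,0]
    - [1,-2.5,0,0,0]
    - [1,-2.5,0,0,0]

```text
clock: 8.0
position: [445.8, -211.6, 126.1]
ee_rot: [-0.146, 0.989, -0.0, -0.002]
contact_force: [-2.5, -5.1, 10.6]
gripper_width: 10.6
grasp_force: 61.6
```

```bash
python3 -c "from h import *;st()"
```

```text
8.0 [ 445.8 -211.6  126.1] toolx deg 196.74 F [-2.5 -5.1 10.6] T [-1.529  0.721  0.017] w 10.6 61.6
```

>>> drive_tool:
  targets:
    - [1,0,0,-2,0]
    - [1,0,0,-4,0]
    - [1,0,0,-6,0]
    - [1,0,0,-6,0]

```text
clock: 8.4
position: [445.8, -211.1, 129.4]
ee_rot: [-0.145, 0.989, 0.0, -0.002]
contact_force: [3.8, -7.4, -5.5]
gripper_width: 10.6
grasp_force: 59.6
```

```bash
python3 -c "from h import *;st()"
```

```text
8.4 [ 445.8 -211.1  129.4] toolx deg 196.67 F [ 3.8 -7.4 -5.5] T [-2.335 -0.861 -0.   ] w 10.6 59.6
```

>>> drive_tool:
  targets:
    - [1,-1,-1,0,0]
    - [1,-2,-2,0,0]
    - [1,-2,-2,0,0]

```text
clock: 8.7
position: [447.5, -211.3, 129.4]
ee_rot: [-0.144, 0.99, 0.002, -0.003]
contact_force: [0.4, -0.6, -3.9]
gripper_width: 10.5
grasp_force: 59.8
```

```bash
python3 -c "from h import *;st()"
```

```text
8.7 [ 447.5 -211.3  129.4] toolx deg 196.6 F [ 0.4 -0.6 -3.9] T [-0.028  0.012  0.   ] w 10.5 59.8
```

Free, with only the lock's weight on the tool. I'll lift straight up.

>>> drive_tool:
  targets:
    - [1,0,0,-3,0]
    - [1,0,0,-6,0]
    - [1,0,0,-10,0]
    - [1,0,0,-14,0]
    - [1,0,0,-18,0]
    - [1,0,0,-18,0]

```text
clock: 9.3
position: [450.4, -212.1, 150.2]
ee_rot: [-0.145, 0.989, -0.0, 0.001]
contact_force: [0.0, 0.3, -4.1]
gripper_width: 10.5
grasp_force: 59.7
```

```bash
python3 -c "from h import *;st()"
```

```text
9.3 [ 450.4 -212.1  150.2] toolx deg 196.65 F [ 0.   0.3 -4.1] T [-0.032 -0.007 -0.02 ] w 10.5 59.7
```

>>> drive_tool:
  targets:
    - [1,0,0,-5,0]
    - [1,0,0,-12,0]
    - [1,0,0,-20,0]
    - [1,0,0,-30,0]
    - [1,0,0,-42,0]
    - [1,0,0,-55,0]
    - [1,0,0,-65,0]
    - [1,0,0,-70,0]
    - [1,0,0,-70,0]

```text
clock: 10.2
position: [450.3, -212.1, 220.3]
ee_rot: [-0.145, 0.989, -0.0, 0.001]
contact_force: [0.8, 0.5, -3.8]
gripper_width: 10.5
grasp_force: 59.9
```

```bash
python3 -c "
from h import *;st()
cv2.imwrite('pics/l.png',cv2.resize(arm.get_image('side')[140:260,220:380],(800,600),interpolation=3))"
```

```text
10.2 [ 450.3 -212.1  220.3] toolx deg 196.65 F [ 0.8  0.5 -3.8] T [-0.013  0.03  -0.029] w 10.5 59.9
```

View pics/l.png

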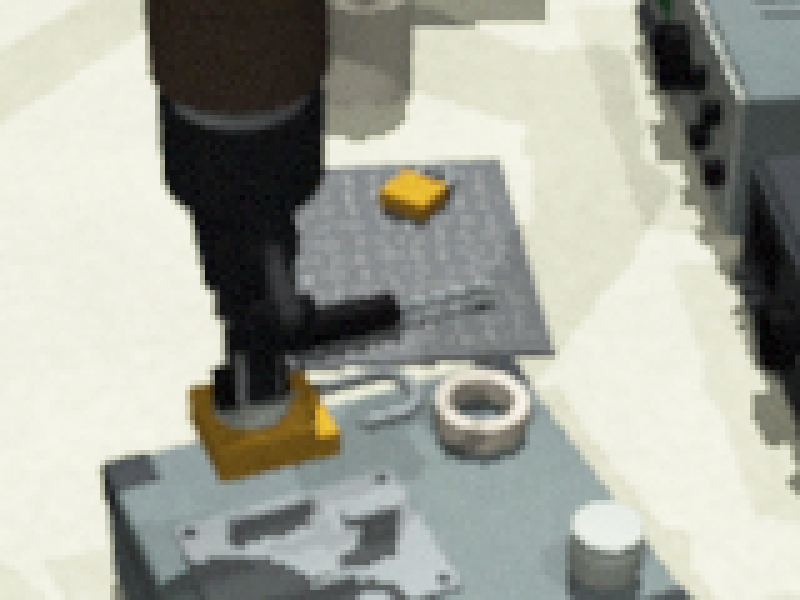

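The lock hangs level and open at (265,430). Its shackle reaches out to (415,395), and the staple and plate are left behind. Next I'll carry it over the mat.

>>> drive_tool:
  targets:
    - [1,-3,5,0,0]
    - [1,-9,15,0,0]
    - [1,-18,30,0,0]
    - [1,-30,50,0,0]
    - [1,-45,75,0,0]
    - [1,-60,101,0,0]
    - [1,-75,127,0,0]
    - [1,-90,152,0,0]
    - [1,-105,177,0,0]
    - [1,-120,203,0,0]
    - [1,-135,228,0,0]
    - [1,-148,250,0,0]

```text
clock: 11.45
position: [520.0, 72.1, 218.8]
ee_rot: [-0.145, 0.989, 0.0, -0.0]
contact_force: [0.9, -0.4, -3.2]
gripper_width: 10.6
grasp_force: 59.7
```

>>> drive_tool:
  targets:
    - [1,-13,22,4,0]
    - [1,-26,44,9,0]
    - [1,-38,64,14,0]
    - [1,-48,81,19,0]
    - [1,-56,94,24,0]
    - [1,-61,102,28,0]
    - [1,-63,106,31,0]
    - [1,-63,106,32,0]
    - [1,-63,106,32,0]
    - [1,-63,106,32,0]
    - [1,-63,106,32,0]

```text
clock: 12.55
position: [550.2, 188.9, 187.7]
ee_rot: [-0.144, 0.99, 0.0, 0.0]
contact_force: [0.7, 0.7, -3.4]
gripper_width: 10.7
grasp_force: 59.8
```

```bash
python3 -c "
from h import *;st()
a=arm.get_image('top');b=arm.get_image('side')
cv2.imwrite('pics/f.png',np.hstack([cv2.resize(a[130:250,150:270],(400,400),interpolation=3),cv2.resize(b[110:230,230:350],(400,400),interpolation=3)]))"
```

```text
12.55 [550.2 188.9 187.7] toolx deg 196.6 F [ 0.7  0.7 -3.4] T [-0.052  0.024 -0.011] w 10.7 59.8
```

View pics/f.png

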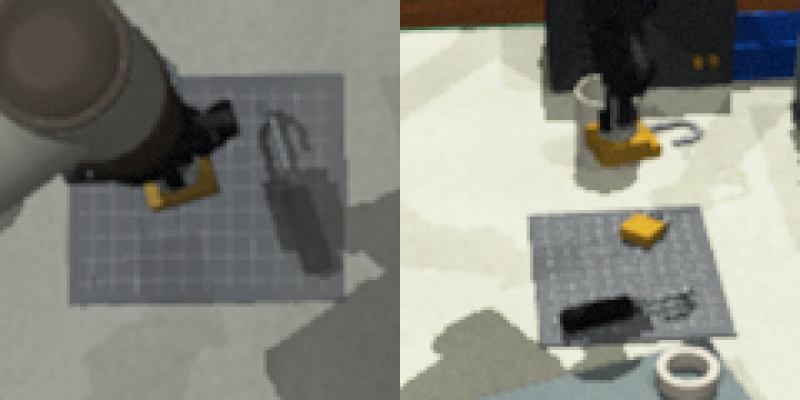

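The open lock is level over the mat: the top view shows it at (182,185) and the side view at (622,140). The key lock and screwdriver are undisturbed, so I'm handing in.

```bash
python3 -c "
from h import *;st();print(arm.job_done())"
```

```text
12.65 [550.2 189.1 187.7] toolx deg 196.61 F [-0.2 -0.3 -4.1] T [0.03  0.011 0.012] w 10.6 59.8
the job is handed in; nothing more can be done
None
```

I turned the padlock's dial to its notch, pulled the shackle fully open, and lifted the lock off the staple; it is now held still and level, dial up, about 15 cm above the mat, and the job is handed in at 12.65 s (no verdict returned).

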